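# Load the dry block and hold its cover ready

## Task

Put the orange-capped vial fully down into the black block's one-dot pocket, and only then the blue-capped vial fully down into its two-dot pocket. Then pick up the green cover by its handle, lift it over the splash guard, and finish still holding it still and level with its lower rim about 15 mm above the vial caps, centred on the block and square with it. The cover must not touch the block, the vials in it or the guard; do not bump the guard, and leave the black-capped vial, the white-capped vial, the bottle and the cup where they are.

Things in the scene. Friction and masses are not known exactly. Their poses are not given: they have to be found in the camera images.
- block: Black dry block, fixed, 70 (x) x 160 (y) x 65 mm high, three round vial pockets in a row along its y axis, 50 mm apart. Origin: centre of its underside. Pockets are 29 mm wide with a small chamfer and 45 mm deep (floor 20 mm above the bench), so a seated vial's cap top is 110 mm above the bench.
- pocket1 (a point): Mouth centre (on the block's top face) of the pocket marked with one brass dot, at y = +50 mm of the block.
- pocket2 (a point): Mouth centre of the pocket marked with two brass dots, the middle one.
- pocket3 (a point): Mouth centre of the pocket marked with three brass dots, at y = -50 mm of the block; the white-capped vial is already in it.
- rack: White supply rack, fixed, 160 (x) x 60 (y) x 40 mm high, origin at the centre of its underside; three 27 mm holes in a row along its x axis, 50 mm apart, 30 mm deep (floor 10 mm above the bench), one vial in each, in any order.
- vial_orange: Closed specimen vial, 24 mm diameter body tapering to 18 mm over the lowest 5 mm, cap 26 mm diameter and 20 mm high, 90 mm tall overall, about 40 g. Orange cap. Origin: centre of its underside, z along its axis. Starts in the rack.
- vial_blue: Closed specimen vial, 24 mm diameter body tapering to 18 mm over the lowest 5 mm, cap 26 mm diameter and 20 mm high, 90 mm tall overall, about 40 g. Blue cap. Origin: centre of its underside, z along its axis. Starts in the rack.
- vial_black: Closed specimen vial, 24 mm diameter body tapering to 18 mm over the lowest 5 mm, cap 26 mm diameter and 20 mm high, 90 mm tall overall, about 40 g. Black cap. Origin: centre of its underside, z along its axis. Stays in the rack.
- vial_white: Closed specimen vial, 24 mm diameter body tapering to 18 mm over the lowest 5 mm, cap 26 mm diameter and 20 mm high, 90 mm tall overall, about 40 g. White cap. Origin: centre of its underside, z along its axis. Stays in the three-dot pocket.
- cover: Lime green rectangular cover, an upside-down box 84 (x) x 170 (y) x 55 mm high with 4 mm walls, open below, about 200 g, loose on the bench with its rim down. Origin: centre of its lower rim. On top, in the middle, stands a black fin handle 14 mm thick (x), 70 mm long (y), 34 mm high. The cover is the same turned half round. It starts roughly crosswise to the block.
- cover_handle (a point): Middle of the cover's handle, 75 mm above the cover's lower rim, 20 mm above the cover's top and 14 mm below the handle's top.
- guard: Fixed upright splash guard between cover and block: clear panel 320 mm long (x) and 6 mm thick (y), 130 mm high with a red rim 10 mm thick, on an aluminium foot 30 mm wide. Origin: centre of its underside.
- bottle: Brown bottle standing on the bench, 60 mm diameter, 150 mm tall, origin at the centre of its underside.
- cup: Empty white cup standing on the bench, 64 mm rim diameter, 65 mm tall, origin at the centre of its underside.

How it is judged:
By the outcome, as a careful person would: the job done as asked, in the order asked, and still so for the second after the job is handed in, while the arm keeps its last pose, push and grip.
It also fails if it takes over 72 s, if anything falls off the work surface, if the arm or the gripper's body presses on something with over 40 N, if the wrist force passes 120 N, or if a joint passes its speed limit or range.

## Robot

A 6-joint arm with a two-finger parallel gripper is mounted at the origin on the work surface. World frame = base frame: x ahead of the robot, y to its left, z up, the work surface at z = 0. Lengths are in m, angles in rad, forces in N, time in s.
With the tool pointing down it reaches from about 0.35 to 0.85 m from the base axis. Payload 8.1 kg.
Tool frame: the origin (TCP) lies on the mounting face of the last link; the fingertips stand 186 mm ahead of it and the grasp point (between the pads) lies 167 mm ahead of it (robot.finger_overhang is the distance from the TCP to the fingertips, in m); z points along the fingers, y is the line along which they close (so a half turn about z gives the same grasp; the last joint's range is limited). The gripper opens to 93 mm and grips with 3 to 60 N. Pads are 15 mm wide; open, the fingers measure 128 mm over their backs; the gripper's body (75 mm by 188 mm) begins 65 mm behind the grasp point.
Start: joints at [1.096, 0.13, 1.488, -0, 1.523, -0.085], TCP at [0.228, 0.555, 0.405] pointing down, gripper open.
Joint ranges: [-2.96, 2.96], [-0.89, 2.26], [0.02, 2.5], [-1.34, 4.48], [0, 2.73], [-2.66, 2.66]. Speed limits (rad/s): [2.39, 2.39, 2.79, 3.14, 3.14, 3.14].

## Interface

Orientations are given as a rotation vector (axis times angle).
In Python, from plant import readout, read_camera, get_calibration, job, robot gives the robot as it stands.
- The arm moves only by the shell command python3 -m handwheel 'ROWS' [FORCE]. ROWS is JSON, a list of rows, each a list of 5 numbers: the shift along the world's x, y, z in cm, then the turn about the world's z in rad, then the closure, from 0 (fully open) to 1 (shut). In form: [[tx, ty, tz, spin, gripper], ...]. A call has 1 to 10 rows; each row shifts and turns the commanded pose from where the row before left it; what a row does not reach is not made up. A row lasts 1/8 s, in which the tool goes at most 62.5 mm and 10.7 degrees, less where a joint would pass 70% of its speed; a pose out of reach is approached as far as the arm can. A call is refused whole if a number of a shift passes 6.25 or a number of a turn 0.188, either way. A call with a gripper value outside its range is refused whole. The fingers move at their own pace and stop on an object; FORCE is the grip in N (left out, the last holds). Time passes only in rows, so rows that do not move let the fingers close. It gives the time, the measured TCP pose, the force, the opening and the grip force at its end, in the units of the state.
- readout.read_state(): the state, without advancing time (a new reading comes with each control period).
- read_camera(name): name is "side" or "top" or "wrist"; returns the picture (384x512x3 uint8, red, green, blue); there is no depth.
- get_calibration(name): a dict with "fovy" (degrees; the focal length in pixels is half the picture's height over the tangent of half this angle, whatever the lens; pixels are square), "cx", "cy" (the principal point, pixels), "pose" (4x4, takes a point from camera to world coordinates). Camera axes: x right, y down, z forward; pixel columns grow to the right and rows downward; lengths in m; the calibration is good to about 2 mm. A picture is of the moment at which its call begins: read the wrist's pose just before it. get_calibration takes no time and is no camera call; for the wrist camera it gives the pose at the moment of the call.
- job.close_job(): hands the job in; it is judged then, once.
The state is a dict: "t": time; "q": joint angles; "dq": joint speeds; "joint_torque": joint torques, N m; "tool_pos": TCP position; "orientation": TCP orientation; "force": force on the tool from outside, world axes, zero at the start; "wrist_torque": the same for the moment, N m; "opening": finger opening in m; "gripper_force": force on a finger pad.
Only numpy, scipy, OpenCV 4.12 (cv2) and the standard library are available. Lean on these libraries where they do the work, as an engineer would, in place of code of your own. Each camera call takes 0.05 s, during which the arm holds its last target. There are 200 camera calls.

## Working session

There is one attempt and no reset: what is moved stays moved. The work goes in short steps, Python scripts to look and compute and a shell command to move; the robot and the scene stay as the last step left them, time stands still between calls to the robot, and variables do not carry over. Pictures are saved under pics/ and viewed, at most 10 in all, crops included, and the job is handed in when it is done.

```bash
mkdir -p pics; ls; python3 - <<'E'
from plant import readout, read_camera, get_calibration, job, robot
import cv2,numpy as np
for n in("top","side"):
    c=get_calibration(n);print(n,c['fovy'],c['cx'],c['cy'],c.keys());print(np.round(c['pose'],4))
    im=read_camera(n);np.save(f'pics/{n}0.npy',im);cv2.imwrite(f'pics/{n}0.png',im[:,:,::-1])
print(readout.read_state())
E
```

```text
pics
top 43.65118470693385 250.84824767235722 190.65403718362197 dict_keys(['fovy', 'cx', 'cy', 'pose'])
[[-0.0000e+00 -9.9740e-01  7.1500e-02  5.2020e-01]
 [-1.0000e+00 -2.0000e-04 -2.7000e-03  4.4000e-03]
 [ 2.7000e-03 -7.1500e-02 -9.9740e-01  1.2996e+00]
 [ 0.0000e+00  0.0000e+00  0.0000e+00  1.0000e+00]]
side 56.03722409415694 254.59840887504708 185.89874793222975 dict_keys(['fovy', 'cx', 'cy', 'pose'])
[[-0.9232 -0.2665  0.2768  0.3788]
 [-0.3839  0.6688 -0.6366  0.5056]
 [-0.0155 -0.694  -0.7198  0.6569]
 [ 0.      0.      0.      1.    ]]
{'t': 0.1, 'q': array([ 1.09561293e+00,  1.31045531e-01,  1.48913383e+00, -8.17149907e-06,
        1.52300762e+00, -8.53814483e-02]), 'dq': array([-0.00061293, -0.00330586, -0.00245537, -0.00061633,  0.0022621 ,
       -0.00016151]), 'joint_torque': array([ 7.88151829e-04, -5.61338639e+01, -4.93096876e+01,  7.70261767e-02,
        2.91312870e-02, -9.80267941e-05]), 'tool_pos': array([0.22788143, 0.55482354, 0.40383614]), 'orientation': array([-6.08345630e-01, -3.08168664e+00,  2.40985657e-03]), 'force': array([0.54145447, 0.19566289, 0.32173653]), 'wrist_torque': array([-0.00501865, -0.02006853,  0.00587696]), 'gripper_force': 0.0, 'opening': 0.09281665259659419}
```

View pics/top0.png

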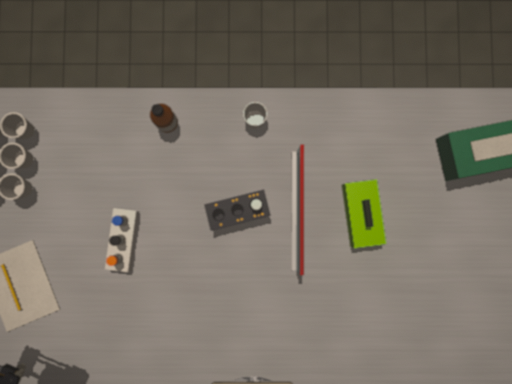

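View pics/side0.png

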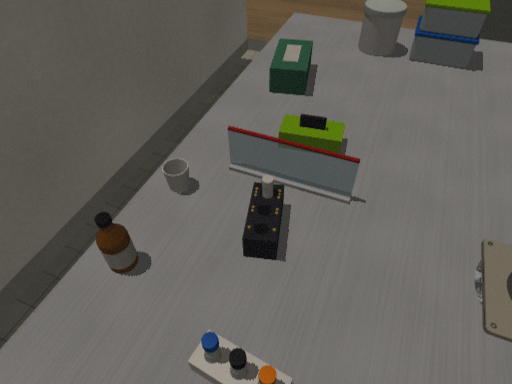

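Top view: the rack's caps are blue (118,220), black (115,240) and orange (111,260). The block is centred at about (237,210) with the white vial at (256,204), so the one-dot pocket is at about (218,214). The guard is at u≈298 and the cover at (366,214). The side view agrees.

```bash
cat > h.py <<'E'
import numpy as np,cv2
from plant import readout, read_camera, get_calibration
def ray(cal,u,v):
    f=192/np.tan(np.radians(cal['fovy'])/2); P=np.array(cal['pose'])
    d=P[:3,:3]@np.array([(u-cal['cx'])/f,(v-cal['cy'])/f,1]); return P[:3,3],d
def cast(cal,u,v,z):
    o,d=ray(cal,u,v); return o+d*(z-o[2])/d[2]
def proj(cal,p):
    f=192/np.tan(np.radians(cal['fovy'])/2); P=np.array(cal['pose'])
    c=P[:3,:3].T@(np.array(p)-P[:3,3]); return np.array([cal['cx']+f*c[0]/c[2],cal['cy']+f*c[1]/c[2]])
def mask(im,lo,hi):
    return cv2.inRange(cv2.cvtColor(im,cv2.COLOR_RGB2HSV),np.array(lo),np.array(hi))
R=dict(orange=((5,150,120),(14,255,255)),blue=((105,140,60),(125,255,255)),green=((32,150,80),(45,255,255)),red=((170,150,60),(180,255,255)),red2=((0,180,60),(3,255,255)))
def blobs(m,amin=20):
    n,l,s,c=cv2.connectedComponentsWithStats(m)
    return [(c[i].round(1),s[i]) for i in range(1,n) if s[i,4]>=amin]
E
python3 - <<'E'
from h import *
for n in("top","side"):
    im=np.load(f'pics/{n}0.npy');cal=get_calibration(n);print(n)
    for k,z in(('orange',.092),('blue',.092),('green',.055),('red',.13),('red2',.13)):
        m=mask(im,*R[k])
        for c,s in blobs(m): 
            print(k,c,s,cast(cal,*c,z).round(4))
        if k in('green','red','red2') and m.any():
            cs=max(cv2.findContours(m,0,2)[0],key=cv2.contourArea)
            r=cv2.boxPoints(cv2.minAreaRect(cs)); print([cast(cal,*p,z)[:2].round(3).tolist() for p in r])
im=np.load('pics/top0.npy');cal=get_calibration('top')
g=cv2.cvtColor(im,6+1);m=((g<75)*255).astype(np.uint8)
for c,s in blobs(m[150:300,80:420],15):print('dark',c+[80,150],s,cast(cal,*(c+[80,150]),.1).round(3),cast(cal,*(c+[80,150]),.065).round(3))
for p in[(256,204.5),(218,214)]:print(cast(cal,*p,.1),cast(cal,*p,.065))
big=np.hstack([cv2.resize(im[170:250,190:290],None,fx=4,fy=4,interpolation=2),cv2.resize(im[170:250,330:400],None,fx=4,fy=4,interpolation=2)])
cv2.imwrite('pics/crop1.png',big[:,:,::-1])
E
```

```text
top
orange [111.6 260.1] [107 256  10   9  76] [0.4328 0.349  0.092 ]
blue [117.1 220.1] [113 217   9   7  49] [0.5325 0.3372 0.092 ]
green [364.3 213.6] [ 344  180   42   68 1949] [ 0.5498 -0.2934  0.055 ]
[[0.628, -0.241], [0.64, -0.326], [0.473, -0.347], [0.461, -0.263]]
red2 [301.5 209.5] [301 146   2 128 256] [ 0.558  -0.1223  0.13  ]
[[0.714, -0.122], [0.714, -0.125], [0.405, -0.122], [0.405, -0.12]]
side
orange [267.2 374. ] [259 366  17  18 229] [0.434  0.3483 0.092 ]
blue [443.1  34.8] [416  16  63  28 311] [ 0.2575 -0.9379  0.092 ]
blue [209.2 340.4] [202 332  16  18 215] [0.534  0.3376 0.092 ]
green [463.    3.8] [426   0  65  12 506] [ 0.1849 -1.3963  0.055 ]
green [312.3 129.1] [279 115  66  27 898] [ 0.5469 -0.2832  0.055 ]
[[0.627, -0.238], [0.649, -0.322], [0.472, -0.342], [0.461, -0.259]]
[[0.533, -0.119], [0.533, -0.121], [0.529, -0.118], [0.53, -0.116]]
red2 [279.4 140.2] [229 127 103  28 250] [ 0.5846 -0.1169  0.13  ]
red2 [345.8 157. ] [333 153  27   9  73] [ 0.4299 -0.1153  0.13  ]
[[0.712, -0.112], [0.716, -0.124], [0.463, -0.121], [0.462, -0.11]]
dark [300.3 230.6] [219  28   4  99 334] [ 0.506 -0.122  0.1  ] [ 0.506 -0.126  0.065]
dark [347.3 215.5] [263  35  10  63 130] [ 0.544 -0.24   0.1  ] [ 0.545 -0.247  0.065]
dark [234.4 212. ] [ 126   41   63   40 1301] [0.553 0.042 0.1  ] [0.554 0.043 0.065]
dark [367.1 213.6] [282  50  11  29 189] [ 0.549 -0.29   0.1  ] [ 0.55  -0.298  0.065]
dark [122.8 220.9] [40 67  7  8 39] [0.53  0.321 0.1  ] [0.531 0.33  0.065]
dark [116.4 240.3] [30 86 14  9 96] [0.482 0.336 0.1  ] [0.481 0.345 0.065]
dark [118.2 259.9] [ 36 106   6   8  23] [0.434 0.33  0.1  ] [0.431 0.34  0.065]
dark [131.1 263.2] [ 50 106   3  15  19] [0.426 0.298 0.1  ] [0.423 0.307 0.065]
[ 0.57144782 -0.01170197  0.1       ] [ 0.57294304 -0.01217299  0.065     ]
[0.54768034 0.08330261 0.1       ] [0.54848213 0.08560338 0.065     ]
```

```bash
python3 -m handwheel '[[3.4,-3.4,0,0.046,0],[3.4,-3.4,0,0.046,0],[3.4,-3.4,0,0.046,0],[3.4,-3.4,0,0.046,0],[3.4,-3.4,0,0.046,0],[3.5,-3.6,0,0.046,0],[0,0,0,0,0],[0,0,0,0,0]]' 
python3 - <<'E'
from h import *
s=readout.read_state();print(s['tool_pos'],s['orientation'],s['q'])
cal=get_calibration('wrist');im=read_camera('wrist');print(cal)
np.save('pics/w1.npy',im);cv2.imwrite('pics/w1.png',im[:,:,::-1])
for k in('orange','blue'):
    for c,st in blobs(mask(im,*R[k]),60):print(k,c,st,cast(cal,*c,.1),cast(cal,*c,.09))
E
```

```text
t: 1.1
tool_pos: [0.4328, 0.349, 0.4043]
orientation: [-0.18, -3.135, 0.0]
force: [0.2, 0.4, -0.3]
opening: 0.0933
gripper_force: 0.0
[0.4328093  0.34903917 0.40431522] [-1.80418460e-01 -3.13544393e+00  1.97560782e-04] [ 5.86282284e-01  1.23465621e-02  1.61266907e+00  4.77582950e-04
  1.51742216e+00 -8.69583287e-01]
{'fovy': 64.50821230113817, 'cx': 256.4048205959082, 'cy': 191.50544876725127, 'pose': array([[ 1.16159606e-01,  9.50584810e-01,  2.87915727e-01,
         3.51892271e-01],
       [ 9.93230385e-01, -1.11344300e-01, -3.31036117e-02,
         3.58241961e-01],
       [ 5.89984540e-04,  2.89811951e-01, -9.57083426e-01,
         3.84953657e-01],
       [ 0.00000000e+00,  0.00000000e+00,  0.00000000e+00,
         1.00000000e+00]])}
blue [257.  272.5] [246 259  23  28 510] [0.52715097 0.33855229 0.1       ] [0.5333014  0.33786132 0.09      ]
```

View pics/w1.png

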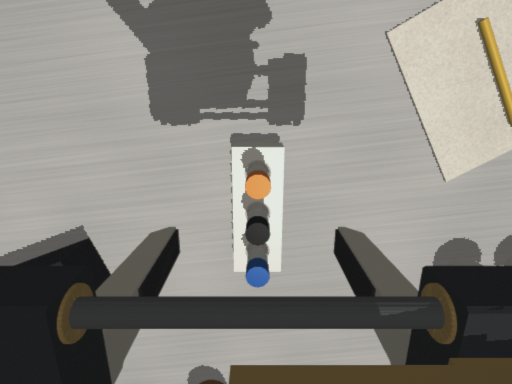

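The wrist view shows the cap tops as orange (258,186), black (258,231) and blue (257,276), with the fingers straddling the row.

```bash
cat >> h.py <<'E'
def circ(im,rect,p2=14,rmin=8,rmax=18):
    x0,y0,x1,y1=rect; g=cv2.cvtColor(im[y0:y1,x0:x1],cv2.COLOR_RGB2GRAY); k=4
    g=cv2.GaussianBlur(cv2.resize(g,None,fx=k,fy=k,interpolation=cv2.INTER_CUBIC),(0,0),2)
    c=cv2.HoughCircles(g,cv2.HOUGH_GRADIENT,1,40,param1=60,param2=p2,minRadius=rmin*k,maxRadius=rmax*k)
    return None if c is None else [((a+.5)/k-.5+x0,(b+.5)/k-.5+y0,r/k) for a,b,r in c[0][:3]]
E
python3 - <<'E'
from h import *
im=np.load('pics/w1.npy');cal=get_calibration('wrist')
print(cv2.cvtColor(im[186:187,258:259],cv2.COLOR_RGB2HSV))
for n,r in(('or',(238,166,278,206)),('bl',(238,256,278,296))):
    for c in circ(im,r)or[]:print(n,c,cast(cal,c[0],c[1],.1).round(4))
print(proj(cal,[.433,.349,.1]),proj(cal,[.533,.337,.1]))
E
```

```text
[[[ 15 155 224]]]
or (np.float32(257.75), np.float32(185.0), np.float32(13.6)) [0.4309 0.3509 0.1   ]
or (np.float32(260.75), np.float32(172.25), np.float32(8.425)) [0.4186 0.3552 0.1   ]
bl (np.float32(257.25), np.float32(274.25), np.float32(12.475)) [0.529  0.3392 0.1   ]
[256.02976729 187.27165424] [255.66759083 277.67256248]
```

```bash
python3 -m handwheel '[[-0.1,0.1,-5,0,0],[0,0,-5,0,0],[0,0,-3.9,0,0],[0,0,-1.0,0,0],[0,0,0,0,0],[0,0,0,0,1],[0,0,0,0,1],[0,0,0,0,1],[0,0,0,0,1],[0,0,0,0,1]]' 20
python3 -m handwheel '[[0,0,0,0,1],[0,0,0,0,1],[0,0,0.5,0,1],[0,0,2,0,1],[0,0,4,0,1],[0,0,4,0,1],[0,0,2,0,1],[0,0,0,0,1]]'
```

```text
t: 2.4
tool_pos: [0.432, 0.3499, 0.2558]
orientation: [-0.179, -3.136, -0.0]
force: [1.5, -0.4, 0.1]
opening: 0.0476
gripper_force: 0.0
t: 3.4
tool_pos: [0.4324, 0.3503, 0.383]
orientation: [0.178, 3.133, 0.004]
force: [0.6, -0.2, -0.6]
opening: 0.0255
gripper_force: 20.0
```

```bash
python3 -m handwheel '[[1.6,-3.9,0.5,-0.152,1],[1.6,-3.9,0.5,-0.152,1],[1.6,-3.9,0.5,-0.152,1],[1.6,-3.9,0.5,-0.151,1],[1.6,-3.9,0.5,-0.151,1],[1.6,-3.9,0.5,-0.151,1],[1.6,-3.9,0.5,-0.151,1],[1.6,-3.9,0.5,-0.151,1],[0,0,0,0,1],[0,0,0,0,1]]'
python3 - <<'E'
from h import *
s=readout.read_state();print(s['tool_pos'],s['orientation'],s['q'])
cal=get_calibration('wrist');im=read_camera('wrist');print(np.round(cal['pose'],4))
np.save('pics/w2.npy',im);np.save('pics/w2cal.npy',cal,allow_pickle=True);cv2.imwrite('pics/w2.png',im[:,:,::-1])
E
```

```text
t: 4.65
tool_pos: [0.5596, 0.0382, 0.4189]
orientation: [-1.929, -2.476, 0.002]
force: [-0.7, 0.2, -0.8]
opening: 0.0259
gripper_force: 20.0
[0.55961307 0.03821846 0.41889793] [-1.92919802e+00 -2.47613608e+00  2.21628480e-03] [-2.33672402e-02  2.07177960e-02  1.57771166e+00  4.36242207e-04
  1.54612009e+00 -2.70421693e-01]
[[ 0.97    0.2333  0.0684  0.5393]
 [ 0.2431 -0.9286 -0.2802  0.1167]
 [-0.0018  0.2884 -0.9575  0.3995]
 [ 0.      0.      0.      1.    ]]
```

View pics/w2.png

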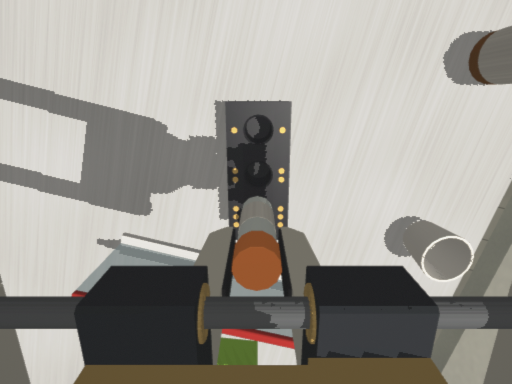

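The wrist view shows one-dot marks at (234,130) and (282,130), two-dot marks at (235,175) and (281,175), and pockets at (258,129) and (258,174). The orange vial is held upright with its cap at about (257,260).

```bash
cat > dots.py <<'E'
from h import *
im=np.load('pics/w2.npy');cal=np.load('pics/w2cal.npy',allow_pickle=True).item()
m=mask(im,(14,110,100),(28,255,255));m[:110]=0;m[235:]=0;m[:,:222]=0;m[:,295:]=0
P=[]
for c,s in blobs(m,4):
    p=cast(cal,*c,.065);P.append(p);print(c,s[4],p.round(4))
P=np.array(P)[:,:2]
g=cv2.cvtColor(im,cv2.COLOR_RGB2GRAY)
for r in((238,108,278,148),(238,154,278,194)):
    for c in circ(im,r,10,9,18)or[]:print('circ',c,cast(cal,c[0],c[1],.065).round(4))
mm=mask(im,(0,150,60),(15,255,255));mm[:225]=0
for c,s in blobs(mm,100):print('cap',c,s,cast(cal,*c,readout.read_state()['tool_pos'][2]-.155).round(4))
E
python3 dots.py
```

```text
[233.7 129.7] 31 [0.5224 0.0806 0.065 ]
[281.8 129.7] 30 [0.5729 0.0932 0.065 ]
[234.8 170.4] 25 [0.5336 0.0369 0.065 ]
[280.9 170.5] 27 [0.5839 0.0494 0.065 ]
[235. 179.] 21 [0.536  0.0273 0.065 ]
[280.7 179.3] 28 [0.5864 0.0395 0.065 ]
[235.7 208.3] 29 [ 0.5447 -0.007   0.065 ]
[280.  208.4] 25 [0.5949 0.0055 0.065 ]
[235.3 216.1] 24 [ 0.5465 -0.0166  0.065 ]
[279.9 216.3] 25 [ 0.5974 -0.004   0.065 ]
[235.7 224.1] 26 [ 0.5492 -0.0264  0.065 ]
[279.8 224.1] 23 [ 0.5999 -0.0136  0.065 ]
circ (np.float32(256.75), np.float32(129.75), np.float32(16.0)) [0.5466 0.0866 0.065 ]
cap [256.3 260.5] [ 231  231   51   59 2353] [0.5576 0.0422 0.2642]
cap [260.5 336.4] [222 329  72  19 614] [ 0.5711 -0.002   0.2642]
```

```bash
python3 - <<'E'
from h import *
im=np.load('pics/w2.npy');cal=np.load('pics/w2cal.npy',allow_pickle=True).item()
hsv=cv2.cvtColor(im,cv2.COLOR_RGB2HSV)
print(hsv[226:296:3,256].tolist())
for c in circ(im,(222,222,292,298),8,20,30)or[]:print(c,cast(cal,c[0],c[1],.2642).round(4))
print(proj(cal,[.5596,.0382,.2642]))
E
```

```text
[[42, 11, 120], [40, 13, 120], [11, 175, 128], [11, 175, 128], [11, 175, 128], [11, 175, 128], [11, 173, 128], [11, 177, 156], [11, 179, 154], [11, 180, 153], [11, 179, 154], [11, 179, 154], [11, 180, 153], [11, 178, 153], [12, 180, 152], [11, 178, 153], [11, 180, 152], [11, 178, 153], [11, 178, 153], [11, 180, 153], [12, 180, 153], [11, 178, 152], [86, 12, 152], [86, 12, 148]]
(np.float32(256.75), np.float32(260.0), np.float32(29.85)) [0.5578 0.0426 0.2642]
(np.float32(256.5), np.float32(290.25), np.float32(26.35)) [0.5619 0.0256 0.2642]
(np.float32(255.5), np.float32(270.0), np.float32(26.2)) [0.5586 0.0369 0.2642]
[258.12565559 268.27735264]
```

```bash
python3 -m handwheel '[[-0.5,2.4,0,0,1],[-0.6,2.5,0,0,1],[0,0,-4,0,1],[0,0,-4,0,1],[0,0,-1.5,0,1],[0,0,0,0,1],[0,0,-0.5,0,1],[0,0,-0.5,0,1],[0,0,-0.5,0,1],[0,0,0,0,1]]'
python3 - <<'E'
from h import *
for n in('wrist','side'):
    im=read_camera(n);np.save(f'pics/{n}3.npy',im)
    if n=='side':a=cv2.resize(im[150:290,200:330],None,fx=3,fy=3,interpolation=2)
    else:b=im
cv2.imwrite('pics/c3.png',np.hstack([b[:384],a[:384,:288]])[:,:,::-1])
E
```

```text
t: 5.95
tool_pos: [0.5488, 0.0869, 0.3103]
orientation: [-1.932, -2.477, 0.001]
force: [0.0, 0.1, -0.8]
opening: 0.0255
gripper_force: 20.0
```

View pics/c3.png

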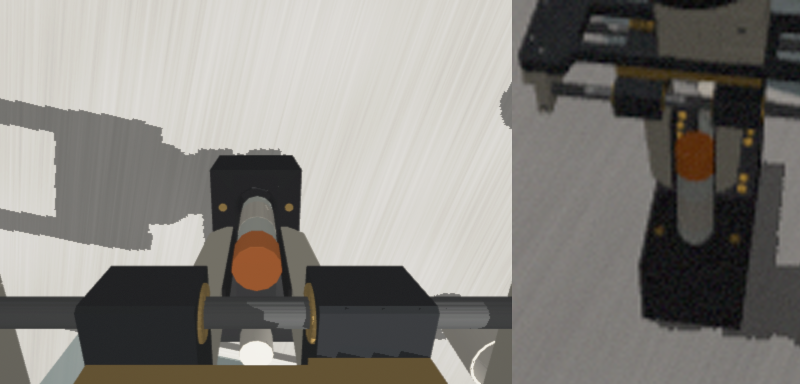

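The vial tip is centred between the one-dot marks (222,207) and (289,207) at the pocket mouth, so I'm lowering it.

```bash
python3 -m handwheel '[[0,0,-0.5,0,1],[0,0,-0.5,0,1],[0,0,-0.5,0,1],[0,0,0,0,1]]'
python3 -m handwheel '[[0,0,-0.7,0,1],[0,0,-0.7,0,1],[0,0,-0.7,0,1],[0,0,-0.5,0,1],[0,0,0,0,1]]'
```

```text
t: 6.55
tool_pos: [0.5487, 0.087, 0.2949]
orientation: [-1.932, -2.476, 0.001]
force: [-0.0, 0.5, -0.3]
opening: 0.0254
gripper_force: 20.0
t: 7.18
tool_pos: [0.5487, 0.087, 0.269]
orientation: [-1.932, -2.476, 0.001]
force: [0.1, -0.6, -0.7]
opening: 0.0254
gripper_force: 20.0
```

```bash
python3 -m handwheel '[[0,0,-0.2,0,1],[0,0,-0.1,0,1],[0,0,-0.1,0,1],[0,0,0,0,1]]'
```

```text
t: 7.68
tool_pos: [0.549, 0.087, 0.2658]
orientation: [1.932, 2.477, 0.0]
force: [0.1, 1.0, -0.2]
opening: 0.0254
gripper_force: 20.0
```

Almost at the floor. I'll press a little more until there's contact.

```bash
python3 -m handwheel '[[0,0,-0.1,0,1],[0,0,0,0,1]]'; python3 -m handwheel '[[0,0,-0.1,0,1],[0,0,0,0,1]]'
```

```text
t: 7.92
tool_pos: [0.5492, 0.087, 0.2657]
orientation: [1.932, 2.477, 0.001]
force: [-2.3, -1.4, 6.2]
opening: 0.0254
gripper_force: 20.0
t: 8.18
tool_pos: [0.5495, 0.087, 0.2656]
orientation: [1.931, 2.476, 0.002]
force: [-3.5, -0.7, 11.4]
opening: 0.0257
gripper_force: 20.0
```

```bash
python3 -m handwheel '[[0,0,0.2,0,0.4],[0,0,0,0,0.4],[0,0,0,0,0.4],[0,0,0,0,0.4],[0,0,2,0,0.4],[0,0,4,0,0.4],[0,0,4,0,0.4],[0,0,3,0,0.3],[0,0,0,0,0.3]]'
python3 -m handwheel '[[-0.2,3.2,0,0.152,0],[-0.2,3.2,0,0.152,0],[-0.2,3.1,0,0.151,0],[-0.2,3.1,0,0.151,0],[-0.3,3.1,0,0.151,0],[-0.3,3.1,0,0.151,0],[-0.2,3.1,0,0.151,0],[-0.2,3.1,0,0.151,0],[0,0,0,0,0],[0,0,0,0,0]]'
python3 - <<'E'
from h import *
cal=get_calibration('wrist');print(readout.read_state()['tool_pos']);im=read_camera('wrist');np.save('pics/w4.npy',im)
t=read_camera('top');tc=get_calibration('top')
for c,s in blobs(mask(t,*R['orange'])):print('or top',c,s,cast(tc,*c,.102).round(4))
m=mask(im,*R['blue'])
for c,s in blobs(m,60):print(c,s)
print(proj(cal,[.5313,.3383,.1]))
cv2.imwrite('pics/w4.png',np.hstack([im[100:300,156:356],cv2.resize(t[170:250,190:290],(250,200))])[:,:,::-1])
E
```

```text
t: 9.3
tool_pos: [0.5498, 0.0871, 0.4006]
orientation: [1.929, 2.473, 0.008]
force: [-0.8, 0.0, -0.3]
opening: 0.0648
gripper_force: 0.0
t: 10.55
tool_pos: [0.5309, 0.3366, 0.395]
orientation: [-0.183, -3.135, 0.002]
force: [-0.2, 0.0, -0.6]
opening: 0.0929
gripper_force: 0.0
[0.53086643 0.33655167 0.39500137]
or top [217.  213.9] [212 208  11  11  40] [0.5479 0.0857 0.102 ]
[258.5 187.8] [247 174  24  29 558]
[258.70001717 189.68786655]
```

View pics/w4.png

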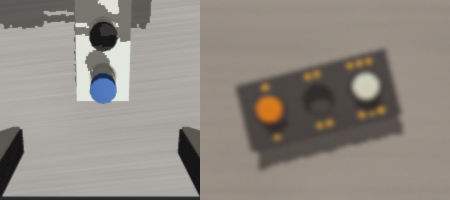

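The orange vial is seated in the one-dot pocket. The blue cap top is at about (259,191), under the open gripper.

```bash
python3 -m handwheel '[[0.1,0.15,-5,0,0],[0,0,-5,0,0],[0,0,-3,0,0],[0,0,-0.9,0,0],[0,0,0,0,0],[0,0,0,0,1],[0,0,0,0,1],[0,0,0,0,1],[0,0,0,0,1],[0,0,0,0,1]]' 20
python3 -m handwheel '[[0,0,0,0,1],[0,0,0,0,1],[0,0,0,0,1],[0,0,0.5,0,1],[0,0,2,0,1],[0,0,4,0,1],[0,0,4,0,1],[0,0,4,0,1],[0,0,0,0,1]]'
```

```text
t: 11.9
tool_pos: [0.5319, 0.3385, 0.2568]
orientation: [-0.18, -3.136, 0.0]
force: [-0.0, 0.5, 0.7]
opening: 0.0475
gripper_force: 0.0
t: 13.02
tool_pos: [0.5328, 0.339, 0.4087]
orientation: [0.18, 3.128, 0.008]
force: [-0.7, 0.6, -0.4]
opening: 0.0257
gripper_force: 20.0
```

```bash
python3 -m handwheel '[[0.4,-3.8,0,-0.152,1],[0.3,-3.8,0,-0.152,1],[0.4,-3.8,0,-0.151,1],[0.3,-3.8,0,-0.151,1],[0.4,-3.7,0,-0.151,1],[0.3,-3.7,0,-0.151,1],[0.4,-3.7,0,-0.151,1],[0.4,-3.7,0,-0.151,1],[0,0,0,0,1],[0,0,0,0,1]]'
python3 - <<'E'
from h import *
s=readout.read_state();p=s['tool_pos'];print(p)
cal=get_calibration('wrist');im=read_camera('wrist');np.save('pics/w5.npy',im);m=mask(im,*R['blue']);m[:200]=0
print([(c,st) for c,st in blobs(m,100)],proj(cal,p-[0,0,.155]))
hsv=cv2.cvtColor(im,cv2.COLOR_RGB2HSV);print(hsv[226:300:3,256].tolist())
E
```

```text
t: 14.28
tool_pos: [0.5608, 0.0388, 0.4017]
orientation: [-1.93, -2.478, -0.0]
force: [-0.2, 0.1, -0.8]
opening: 0.0256
gripper_force: 20.0
[0.56082387 0.03881162 0.40172509]
[(array([256.4, 258.5]), array([ 232,  230,   50,   58, 2307], dtype=int32))] [257.3622644  267.71763904]
[[45, 13, 122], [110, 114, 96], [109, 165, 91], [109, 164, 92], [109, 165, 91], [109, 166, 92], [109, 168, 97], [109, 169, 110], [109, 167, 110], [109, 169, 110], [108, 173, 109], [109, 172, 110], [108, 173, 109], [109, 172, 110], [108, 171, 109], [108, 173, 109], [108, 173, 109], [109, 173, 109], [108, 171, 109], [109, 173, 109], [108, 170, 108], [93, 20, 125], [86, 15, 138], [86, 12, 150], [120, 5, 56]]
```

```bash
python3 -m handwheel '[[0,-0.05,-3,0,1],[0,0,-3,0,1],[0,0,-2,0,1],[0,0,0,0,1],[0,0,-0.5,0,1],[0,0,-0.5,0,1],[0,0,-0.5,0,1],[0,0,-0.5,0,1],[0,0,0,0,1]]'
python3 -m handwheel '[[0,0,-0.7,0,1],[0,0,-0.7,0,1],[0,0,-0.7,0,1],[0,0,0,0,1]]'
```

```text
t: 15.45
tool_pos: [0.5608, 0.038, 0.3012]
orientation: [-1.932, -2.477, 0.001]
force: [0.1, 0.1, -1.3]
opening: 0.0257
gripper_force: 20.0
t: 15.95
tool_pos: [0.5606, 0.038, 0.2796]
orientation: [-1.931, -2.476, 0.002]
force: [-0.5, -0.8, -0.6]
opening: 0.0253
gripper_force: 20.0
```

```bash
python3 -m handwheel '[[0,0,-0.6,0,1],[0,0,-0.6,0,1],[0,0,0,0,1],[0,0,-0.1,0,1],[0,0,0,0,1]]'; python3 -m handwheel '[[0,0,-0.1,0,1],[0,0,0,0,1]]'
```

```text
t: 16.58
tool_pos: [0.5611, 0.038, 0.2679]
orientation: [1.932, 2.477, 0.0]
force: [-0.8, 0.4, -0.5]
opening: 0.0255
gripper_force: 20.0
t: 16.82
tool_pos: [0.561, 0.038, 0.2667]
orientation: [-1.932, -2.477, -0.0]
force: [0.4, 0.4, -0.5]
opening: 0.0255
gripper_force: 20.0
```

```bash
python3 -m handwheel '[[0,0,-0.1,0,1],[0,0,0,0,1]]'; python3 -m handwheel '[[0,0,-0.1,0,1],[0,0,0,0,1]]'
```

```text
t: 17.08
tool_pos: [0.5612, 0.0379, 0.2666]
orientation: [1.932, 2.477, 0.001]
force: [-2.1, 0.6, 4.5]
opening: 0.026
gripper_force: 20.0
t: 17.32
tool_pos: [0.5615, 0.0379, 0.2665]
orientation: [1.931, 2.476, 0.001]
force: [-2.9, -1.0, 9.7]
opening: 0.026
gripper_force: 20.0
```

```bash
python3 -m handwheel '[[0,0,0.2,0,0.4],[0,0,0,0,0.4],[0,0,0,0,0.4],[0,0,0,0,0.4],[0,0,2,0,0.4],[0,0,5,0,0.4],[0,0,5,0,0.4],[0,0,5,0,0.3],[0,0,0,0,0.3]]'
python3 -m handwheel '[[-0.1,-3.3,0,-0.169,0],[-0.1,-3.3,0,-0.169,0],[-0.1,-3.3,0,-0.169,0],[-0.1,-3.3,0,-0.169,0],[-0.1,-3.3,0,-0.169,0],[-0.1,-3.3,0,-0.169,0],[-0.1,-3.3,0,-0.169,0],[-0.1,-3.3,0,-0.168,0],[-0.1,-3.3,0,-0.168,0],[-0.1,-3.3,0,-0.168,0]]'
python3 -m handwheel '[[0,0,0,0,0],[0,0,0,0,0]]'
python3 - <<'E'
from h import *
s=readout.read_state();print(s['tool_pos'],s['q'])
cal=get_calibration('wrist');im=read_camera('wrist');t=read_camera('top')
np.save('pics/w6.npy',im);np.save('pics/w6cal.npy',cal,allow_pickle=True);np.save('pics/t6.npy',t)
cv2.imwrite('pics/w6.png',np.hstack([im,cv2.resize(t[170:250,190:290],(250,384))])[:,:,::-1])
E
```

```text
t: 18.45
tool_pos: [0.5619, 0.038, 0.4443]
orientation: [1.927, 2.47, 0.01]
force: [1.0, -0.2, 0.4]
opening: 0.0643
gripper_force: 0.0
t: 19.7
tool_pos: [0.5506, -0.2929, 0.4366]
orientation: [-3.135, -0.195, 0.001]
force: [1.3, -0.4, -0.5]
opening: 0.0929
gripper_force: 0.0
t: 19.95
tool_pos: [0.5509, -0.2916, 0.4365]
orientation: [-3.134, -0.207, 0.001]
force: [-0.7, 0.5, -0.1]
opening: 0.0932
gripper_force: 0.0
[ 0.55088735 -0.29160118  0.43650708] [-5.69196647e-01  1.82758875e-01  1.37285097e+00  4.08336090e-04
  1.58682789e+00  8.70008654e-01]
```

View pics/w6.png

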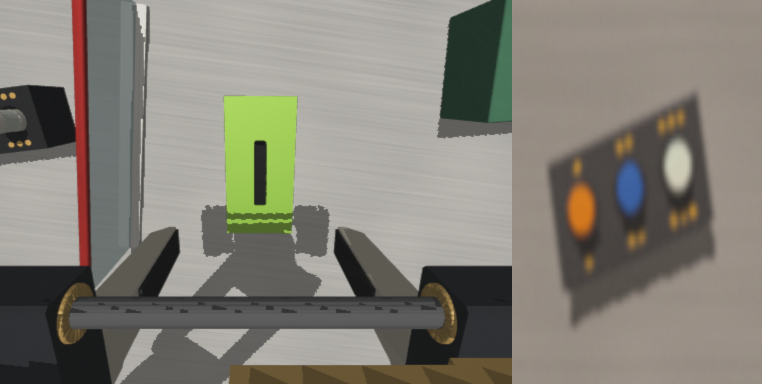

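Both vials are seated. The cover's top corners are at about (224,96), (297,96), (227,233) and (293,233), and the handle runs from (260,141) to (260,205).

```bash
python3 - <<'E'
from h import *
im=np.load('pics/w6.npy');cal=np.load('pics/w6cal.npy',allow_pickle=True).item()
m=mask(im,(32,100,60),(48,255,255));roi=np.zeros_like(m);roi[80:250,205:315]=255;m&=roi
ct=max(cv2.findContours(m,0,2)[0],key=cv2.contourArea)
q=cv2.approxPolyDP(cv2.convexHull(ct),6,True)[:,0];W=np.array([cast(cal,*p,.055) for p in q]);print(q.tolist(),W.round(4).tolist())
g=cv2.cvtColor(im,cv2.COLOR_RGB2GRAY);h=((g<60)*255).astype(np.uint8);h[:130]=0;h[212:]=0;h[:,:240]=0;h[:,280:]=0
for c,s in blobs(h,50):print(c,s,cast(cal,*c,.085).round(4))
v,u=np.nonzero(h)
top=u[v<150].mean();bot=u[v>195].mean();
a,b=cast(cal,top,v[v<150].mean(),.089),cast(cal,bot,v[v>195].mean(),.089);d=a-b;print(a,b,np.degrees(np.arctan2(d[1],d[0])))
# cover long edges: fit lines on green sides
L=[];Rr=[]
for r in range(105,205,4):
    x=np.nonzero(m[r])[0]; L.append(cast(cal,x[0]-.5,r,.055)[:2]);Rr.append(cast(cal,x[-1]+.5,r,.055)[:2])
for E in(L,Rr):
    E=np.array(E);k=np.polyfit(E[:,0],E[:,1],1);print('edge',np.degrees(np.arctan(k[0])),np.polyval(k,.55))
# held vs tool: guard and top-camera estimate
t=np.load('pics/t6.npy');tc=get_calibration('top')
hh=((cv2.cvtColor(t,cv2.COLOR_RGB2GRAY)<70)*255).astype(np.uint8)
for c,s in blobs(hh[195:235,358:378],30):print('top handle',c+[358,195],s,cast(tc,*(c+[358,195]),.085).round(4))
E
```

```text
[[296, 96], [291, 232], [227, 232], [224, 96]] [[0.6402, -0.3246, 0.055], [0.4736, -0.3463, 0.055], [0.4628, -0.2641, 0.055], [0.6296, -0.2436, 0.055]]
[259.9 172.2] [255 141  11  64 688] [ 0.5539 -0.2946  0.085 ]
[ 0.58445521 -0.29043228  0.089     ] [ 0.52283857 -0.29824128  0.089     ] 7.222886269182517
edge 7.2467558724550125 -0.25284473441719607
edge 7.099030540556719 -0.3368231334929819
top handle [366.9 214.5] [  0   1  20  37 640] [ 0.5468 -0.2928  0.085 ]
```

```bash
python3 -m handwheel '[[0.05,-0.35,-5,-0.007,0],[0,0,-5,0,0],[0,0,-5,0,0],[0,0,-2.6,0,0],[0,0,0,0,0],[0,0,-1,0,0],[0,0,-0.5,0,0],[0,0,0,0,0]]' 45
python3 -m handwheel '[[0,0,0,0,1],[0,0,0,0,1],[0,0,0,0,1],[0,0,0,0,1],[0,0,0,0,1],[0,0,0,0,1],[0,0,0,0,1],[0,0,0,0,1],[0,0,0,0,1],[0,0,0,0,1]]'
```

```text
t: 21.05
tool_pos: [0.5516, -0.2955, 0.2462]
orientation: [3.135, 0.193, 0.001]
force: [-0.4, -0.1, -0.2]
opening: 0.093
gripper_force: 0.0
t: 22.3
tool_pos: [0.5515, -0.2955, 0.2457]
orientation: [-3.136, -0.193, 0.0]
force: [-0.4, 1.4, -0.5]
opening: 0.0138
gripper_force: 45.0
```

```bash
python3 -m handwheel '[[0,0,0.5,0,1],[0,0,1.5,0,1],[0,0,3,0,1],[0,0,4,0,1],[0,0,4,0,1],[0,0,3.5,0,1],[0,0,1.5,0,1],[0,0,0,0,1],[0,0,0,0,1]]'
python3 - <<'E'
from h import *
s=readout.read_state();print(s['tool_pos'],s['orientation'],s['wrist_torque'])
cal=get_calibration('wrist');im=read_camera('wrist');sd=read_camera('side');np.save('pics/w7.npy',im)
cv2.imwrite('pics/w7.png',np.hstack([im[:,100:420],cv2.resize(sd[20:180,220:420],None,fx=2,fy=2)[:320]if 0 else cv2.copyMakeBorder(cv2.resize(sd[20:180,220:420],None,fx=2,fy=2),0,64,0,0,0)])[:,:,::-1])
p=s['tool_pos'];zt=p[2]-.245+.055
m=mask(im,(32,100,40),(48,255,255));ct=max(cv2.findContours(m,0,2)[0],key=cv2.contourArea)
q=cv2.approxPolyDP(cv2.convexHull(ct),6,True)[:,0];print(q.tolist(),[cast(cal,*x,zt).round(4).tolist() for x in q])
E
```

```text
t: 23.42
tool_pos: [0.5512, -0.2953, 0.4237]
orientation: [-3.134, -0.193, 0.004]
force: [-0.9, 0.3, -2.3]
opening: 0.0136
gripper_force: 45.0
[ 0.55118166 -0.29531031  0.42366002] [-3.13390806 -0.19261462  0.00370352] [-0.02804295  0.17000243  0.00523257]
[[333, 92], [321, 265], [192, 265], [179, 93]] [[0.6394, -0.3251, 0.2337], [0.5363, -0.3377, 0.2337], [0.5263, -0.2568, 0.2337], [0.629, -0.2437, 0.2337]]
```

View pics/w7.png

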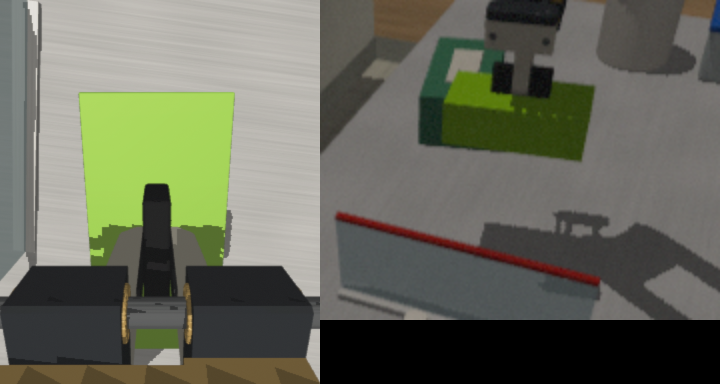

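```bash
cat > edge.py <<'E'
from h import *
def edges(im,cal,z,rows):
    m=mask(im,(30,90,30),(50,255,255));L=[];Q=[]
    for r in rows:
        x=np.nonzero(m[r,110:410])[0]+110; L.append(cast(cal,x[0]-.5,r,z)[:2]);Q.append(cast(cal,x[-1]+.5,r,z)[:2])
    out=[]
    for E in(np.array(L),np.array(Q)):
        c=E.mean(0);d=np.linalg.svd(E-c)[2][0];out.append((np.degrees(np.arctan2(d[1],d[0]))%180,c))
    d=np.radians(out[0][0]);n=np.array([-np.sin(d),np.cos(d)])
    print('angles',out[0][0],out[1][0],'width',abs((out[0][1]-out[1][1])@n),'mid',(out[0][1]+out[1][1])/2)
E
python3 - <<'E'
from edge import *
z=readout.read_state()['tool_pos'][2]-.19
for dz in(0,-.003):edges(np.load('pics/w7.npy'),get_calibration('wrist'),z+dz,range(100,222,4))
edges(np.load('pics/w6.npy'),np.load('pics/w6cal.npy',allow_pickle=True).item(),.055,range(100,225,4))
E
```

```text
angles 7.103395280878431 7.029473530404431 width 0.083206725675768 mid [ 0.59724996 -0.28899212]
angles 7.103395280878431 7.029473530404431 width 0.08467248542102047 mid [ 0.59665456 -0.28905485]
angles 7.150467753035258 7.14579373541855 width 0.08355209257018979 mid [ 0.55786587 -0.29389284]
```

```bash
python3 -m handwheel '[[0.05,0.8,0.1,0.04,1],[0.05,1.4,0.1,0.08,1],[0.05,1.7,0,0.09,1],[0.05,1.7,0,0.09,1],[0.05,1.8,0,0.09,1],[0.05,1.8,0,0.09,1],[0.05,1.8,0,0.09,1],[0.05,1.8,0,0.09,1],[0.05,1.8,0,0.09,1],[0.05,1.8,0,0.09,1]]' && python3 -m handwheel '[[0.05,1.8,0,0.09,1],[0.05,1.8,0,0.09,1],[0.05,1.8,0,0.09,1],[0.05,1.8,0,0.09,1],[0.05,1.8,0,0.09,1],[0.05,1.8,0,0.09,1],[0.05,1.8,0,0.09,1],[0.05,1.8,0,0.09,1],[0.05,1.6,0,0.09,1],[0.05,0.9,0,0.053,1]]' && python3 -m handwheel '[[0,0,0,0,1],[0,0,0,0,1],[0,0,0,0,1]]'
```

```text
t: 24.78
tool_pos: [0.5563, -0.1304, 0.4273]
orientation: [-2.78, -1.461, 0.001]
force: [-0.4, -0.5, -2.1]
opening: 0.0134
gripper_force: 45.0
t: 26.02
tool_pos: [0.5612, 0.0386, 0.4273]
orientation: [-1.915, -2.489, 0.0]
force: [-0.1, -0.2, -1.7]
opening: 0.0137
gripper_force: 45.0
t: 26.4
tool_pos: [0.5615, 0.037, 0.4277]
orientation: [1.923, 2.485, -0.0]
force: [0.1, -0.1, -2.5]
opening: 0.0136
gripper_force: 45.0
```

```bash
python3 -m handwheel '[[-0.05,0.1,-0.5,-0.008,1],[0,0,-1.5,0,1],[0,0,-1.5,0,1],[0,0,-1.2,0,1],[0,0,-0.6,0,1],[0,0,-0.3,0,1],[0,0,0,0,1],[0,0,0,0,1]]'
python3 - <<'E'
from edge import *
s=readout.read_state();p=s['tool_pos'];print(p,s['orientation'],s['force'])
cal=get_calibration('wrist');im=read_camera('wrist');sd=read_camera('side');np.save('pics/s8.npy',sd)
edges(im,cal,p[2]-.19,range(100,222,4))
sc=get_calibration('side');ax=np.radians(14.05);ex=np.array([np.cos(ax),np.sin(ax),0]);ey=np.array([-np.sin(ax),np.cos(ax),0])
c0=np.array([.561,.038,0]);v=cv2.resize(sd[80:280,160:380],None,fx=3,fy=3,interpolation=2).copy()
# expected outlines: cover rim z=.125 (red), block top (cyan)
for hx,hy,z,col in((.042,.085,.125,(255,0,0)),(.042,.085,.18,(255,0,0)),(.035,.08,.065,(0,255,255))):
    P=[(proj(sc,c0+a*hx*ex+b*hy*ey+[0,0,z])-[160,80])*3 for a,b in((1,1),(1,-1),(-1,-1),(-1,1))]
    cv2.polylines(v,[np.int32(P)],True,col,1)
cv2.imwrite('pics/s8.png',v[:,:,::-1])
E
```

```text
t: 27.4
tool_pos: [0.5612, 0.0385, 0.3724]
orientation: [1.93, 2.478, 0.001]
force: [0.6, 0.5, -2.4]
opening: 0.0136
gripper_force: 45.0
[0.56116115 0.03850485 0.37235714] [1.93031566e+00 2.47758199e+00 9.41674092e-04] [ 0.57587692  0.45312672 -2.43045069]
angles 104.3593182417745 103.6591643502092 width 0.08329381053840226 mid [0.54929413 0.08435251]
```

View pics/s8.png

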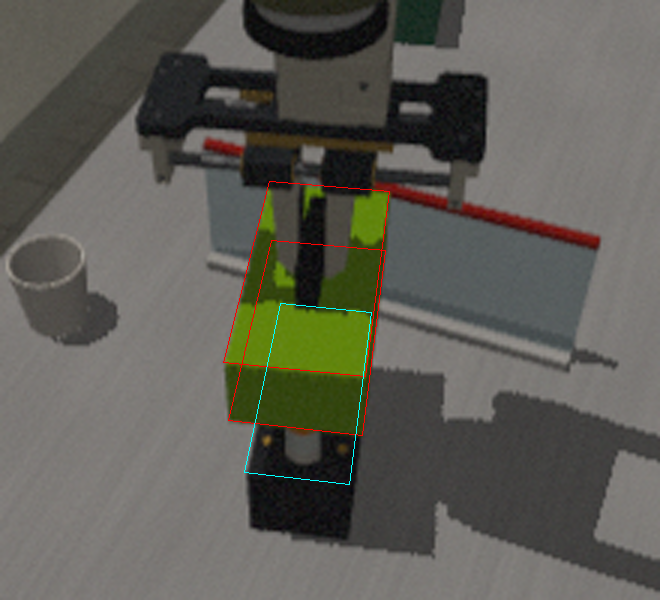

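The side view shows the cover matching the expected outline (red) at rim height 125 mm over the block. I'll check its tilt once more.

```bash
python3 - <<'E'
from edge import *
s=readout.read_state();p=s['tool_pos'];print(p,s['orientation'],np.abs(s['dq']).max())
cal=get_calibration('wrist');im=read_camera('wrist')
m=mask(im,(30,90,30),(50,255,255))
for r in range(86,230,10):
    x=np.nonzero(m[r,110:410])[0]+110
    if len(x):print(r,x[0],x[-1],end='; ')
print()
for a in((100,160),(150,222),(100,200)):edges(im,cal,p[2]-.19,range(*a,3))
m2=np.load('pics/w7.npy');m2=mask(m2,(30,90,30),(50,255,255))
for r in range(86,230,10):
    x=np.nonzero(m2[r,110:410])[0]+110
    if len(x):print(r,x[0],x[-1],end='; ')
E
```

```text
[0.56114063 0.03850389 0.3723177 ] [1.93034484e+00 2.47760668e+00 8.90600938e-04] 0.002837642624531333
96 179 334; 106 179 333; 116 180 332; 126 181 332; 136 181 331; 146 182 330; 156 183 330; 166 184 329; 176 184 328; 186 185 327; 196 186 326; 206 187 325; 216 188 325; 226 188 324; 
angles 104.33594045636241 104.12333077062105 width 0.0834692796306801 mid [0.54485368 0.10196053]
angles 104.57929739061564 103.17164097031588 width 0.08313840945318164 mid [0.55263935 0.07079872]
angles 104.26579131065674 103.72535556043285 width 0.08337174586575277 mid [0.54772999 0.09039363]
96 179 334; 106 180 333; 116 180 332; 126 181 332; 136 182 331; 146 182 330; 156 183 329; 166 184 329; 176 185 328; 186 185 327; 196 186 327; 206 187 326; 216 188 325; 226 188 325;
```

The cover sits in the hand exactly as it did at lift-off, level and still, so I'm handing in.

```bash
python3 -c "
from plant import job
print(job.close_job())"
```

```text
the job is handed in; nothing more can be done
None
```

The job is handed in at about 27.5 s: orange then blue went fully down into their pockets, and the cover is held level and centred on the block, its rim about 15 mm above the caps by my measurements (no verdict was returned).

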